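# Push a tin through the self-closing flap of the recycling box

## Task

Put the flat tin into the white recycling box with your fingertips: with one finger push the orange push bar at the left of the box away from you so that the self-closing flap swings well open while the tin still stands on the ledge, keep it held open, and with the other finger push the tin off the ledge, over the open flap and down into the box. Then let go so that the flap swings fully shut behind the tin. Only push: do not lift, pinch or ram the tin, and leave everything else on the worktop where it is.

Things in the scene. Friction and masses are not known exactly. Their poses are not given: they have to be found in the camera images.
- recycling_box: White recycling box fixed on the worktop, 360 mm long (x -150 to +210), 106 mm wide. Origin on the worktop under the middle of the sill; x points into the box (push direction, away from the robot), y left, z up. The hollow bin is x 0 to 206, floor 6 mm above the worktop. Left of the box (y over 53 mm) nothing stands at ledge height except the push bar.
- ledge (a point): Middle of the level loading ledge, on its surface, 140 mm above the worktop; the ledge is x = -150 to 0 of the box. A grey fence 22 mm high and 4 mm thick runs along each side from x = -130 to 0, 98 mm clear between them. The fences are slick, so the tin slides along them without jamming.
- sill (a point): Middle of the sill: the ledge's far edge, where the flap's hinge lies, at ledge height (140 mm above the worktop). Same axes as the box.
- hood (a point): Middle of the clear roof's top face, 52 mm above the ledge. The hood stands past the sill and is open to the robot, 98 mm wide and 48 mm high inside; its 4 mm side walls span x = 0 to 118 of the box, its roof starts at x = 35. Its floor is the flap.
- flap_plate (a point): Middle of the orange flap's upper face: a plate 105 mm long (from the sill inwards), 95 mm wide, level with the ledge when shut, hinged along the sill (axis along the box's y, 4 mm below the ledge); it swings down into the bin.
- flap (a joint): Flap angle in rad: 0 = shut, 1.25 = fully down at its stop. A spring holds it shut and always swings it back; the tin's weight alone does not open it (it gives way at about 0.16 Nm, 0.4 Nm at the stop). Pushing the bar takes about 6 to 9 N.
- push_bar (a point): Middle of the orange push bar, carried by the flap left of the box: a free-turning roller 14 mm thick, 32 mm long along y (y = 59 to 91 mm). Shut: 48 mm before the sill, 23.5 mm above the ledge. Pushed along +x it swings up and over on a 55 mm arc about the hinge; straight above the hinge (51 mm above the ledge) the flap is at 1.05 rad; at the stop it is 11 mm past the sill.
- tin: Flat round green and gold tin, 86 mm across, 40 mm high, about 80 g, standing loose on the ledge between the fences. Origin at the centre of its underside, z up. It tips over the sill and slides in once its centre is past the sill and the flap is open.
- tomato_tin: Bystander: upright tin, 75 mm across, 110 mm high, loose. Origin at the centre of its underside.
- spice_jar: Bystander: small spice jar with dark cap, 41 mm across, 105 mm high, loose. Origin at the centre of its underside.
- peeler: Bystander: dark green peeler lying flat, 170 x 25 x 18 mm, loose. Origin under its centre, x along it.
- mug: Bystander: spotted mug, 92 mm across, 93 mm high, handle along y, loose. Origin under its centre.
- egg_timer: Bystander: red and white egg timer, 59 mm across, 52 mm high, loose. Origin under its centre.
- spoon: Bystander: teaspoon lying flat, 130 x 26 x 11 mm, loose. Origin under its centre, x along it.
Not all that is in view belongs to the job. Leave any pink or turquoise look-alike of the tin alone.

How it is judged:
By the outcome, as a careful person would: the job done as asked, in the order asked, and still so for the second after the job is handed in, with the robot touching nothing.
It also fails if it takes over 35 s, if anything falls off the work surface, if the arm or the gripper's body presses on something with over 40 N, if the wrist force passes 120 N, or if a joint passes its speed limit or range.

## Robot

A 6-joint arm with a two-finger parallel gripper is mounted at the origin on a cart in front of the work surface, level with it; the furniture and walls round the work are solid. World frame = base frame: x ahead of the robot, y to its left, z up, the work surface at z = 0. Lengths are in m, angles in rad, forces in N, time in s.
With the tool pointing down it reaches from about 0.275 to 0.825 m from the base axis. Payload 4.9 kg.
Tool frame: the origin (TCP) lies midway between the tips of the shut fingers; the grasp point (between the pads) lies 19 mm behind it (grip_point_offset is the distance from the TCP to the grasp point, in m); z points along the fingers, x is the direction in which the jaws open and shut, and the axes are right-handed (so a half turn about z gives the same grasp; the last joint's range is limited). The gripper opens to 85 mm and grips with 20 to 120 N. Pads are 22 mm wide; open, the fingers measure 114 mm over their backs; the gripper's body (76 mm by 85 mm) begins 54 mm behind the grasp point. The pads swing forward as they close: fully open they stand 13 mm farther back than shut.
Start: joints at [-1.426, 0.326, -0.193, 1.052, 0, 1.437], TCP at [0.151, -0.529, 0.231] pointing down, gripper open.
Joint ranges: [-2.65, 2.65], [-0.97, 1.79], [-1.3, 1.35], [-1.93, 2.1], [-1.47, 1.37], [-3.14, 3.14]. Speed limits (rad/s): [2.57, 2.57, 3.14, 3.14, 3.14, 3.14].

## Interface

Orientations are given as a rotation vector (axis times angle).
In Python, from cell import * gives the robot as it stands. Calls block until the motion is done:
- movep(position, orientation): joint-space move of the TCP to a pose.
- move_l(position, velocity=0.15, rot=None, until_force=None): straight line of the TCP; rot=None keeps the orientation; velocity is the mean speed in m/s. With until_force (N) it stops when the force on the tool has changed by that much, and returns True; else False.
- set_joints(angles): joint-space move.
- let_go() and grab(newtons=None): open the fingers fully, or close them until they stop; newtons is the grip in N (None keeps the last).
- sleep(seconds).
- ik(position, orientation): joint angles nearest the present ones, or None.
- get_state(): the state.
- grab_frame(name): name is "scene" or "top"; returns a dict with "img" (480x640x3 uint8, red, green, blue), "fx", "fy", "cx", "cy" (pixels), "cam_to_world" (4x4, takes a point from camera to world coordinates). Camera axes: x right, y down, z forward; pixel columns grow to the right and rows downward; lengths in m; the calibration is good to about 2 mm. A picture is of the moment at which its call begins. There is no depth.
A pose or a line that the arm cannot do raises MotionError and nothing moves.
- sign_off(): hands the job in, once; it reports no verdict.
Trained networks look in the newest picture that a camera, given by its name, has taken for a name from the list of things; names that differ only in an ending like _2 or _b are one class to them, and where a whole thing is asked for, a point or a joint stands for the part that bears it (a point fixed in the world has none). Each returns a list of dicts, best first, with "score" (0 to 1); they miss things now and then, are a little off and sometimes report something else, mostly with a low value. They report only what shows in the picture. A call takes as long as a camera call. They do not tell look-alikes from the thing itself.
- spot_in(camera, name): "centre" ([column, row] in pixels, amid what is visible of it).
- silhouettes(camera, name): "mask" (480x640 bool, what is visible of it) and "centre" ([column, row] in pixels, amid what is visible of it).
- tip_of(camera, name): "centre" ([column, row] in pixels: a listed point, or the origin of a listed thing).
The state is a dict: "clock": time; "q": joint angles; "joint_velocities": joint speeds; "tau": joint torques, N m; "position": TCP position; "eef_rot": TCP orientation; "contact_force": force on the tool from outside, world axes, zero at the start; "wrist_torque": the same for the moment, N m; "finger_gap": opening from 0.0 (shut) to 1.0 (fully open).
Only numpy, scipy, OpenCV 4.12 (cv2) and the standard library are available. Lean on these libraries where they do the work, as an engineer would, in place of code of your own. Each camera call takes 0.05 s, during which the arm holds its last target.

## Working session

There is one attempt and no reset: what is moved stays moved. The work goes in short steps, each a Python script; the robot and the scene stay as the last script left them, time stands still between calls to the robot, and variables do not carry over. Pictures are saved under pics/ and viewed, and the job is handed in when it is done.

```bash
ls; mkdir -p pics
python3 - <<'E'
from cell import *
import cv2
for c in ["scene","top"]:
    f=grab_frame(c); cv2.imwrite(f"pics/{c}0.png",f["img"][:,:,::-1])
    print(c,f["fx"],f["fy"],f["cx"],f["cy"]); print(f["cam_to_world"].round(4).tolist())
    for n in ["recycling_box","ledge","sill","hood","flap_plate","push_bar","tin","tomato_tin","spice_jar","mug"]:
        print(n,[( [round(float(v)) for v in d["centre"]],round(d["score"],2)) for d in tip_of(c,n)][:4])
s=get_state(); print(s)
E
```

```text
pics
scene 444.4407195747301 444.4407195747301 322.38941268032147 235.89639845797797
[[-0.4637, -0.4319, 0.7736, -0.6894], [-0.886, 0.2304, -0.4025, 0.6682], [-0.0044, -0.872, -0.4895, 0.8815], [0.0, 0.0, 0.0, 1.0]]
recycling_box [([338, 259], 0.83)]
ledge [([347, 234], 0.55)]
sill [([336, 227], 0.89)]
hood [([327, 204], 0.93), ([195, 297], 0.68), ([278, 308], 0.44)]
flap_plate [([329, 221], 0.78)]
push_bar [([323, 228], 0.7)]
tin [([348, 234], 0.87), ([322, 290], 0.84), ([385, 261], 0.41)]
tomato_tin [([335, 257], 0.61)]
spice_jar []
mug []
top 448.8338011372504 448.8338011372504 322.23040396114493 232.8621638353277
[[0.0097, -0.9957, 0.0923, 0.4128], [-0.9998, -0.0113, -0.0162, 0.056], [0.0171, -0.0921, -0.9956, 1.3019], [0.0, 0.0, 0.0, 1.0]]
recycling_box [([340, 234], 0.84), ([345, 229], 0.75)]
ledge [([345, 193], 0.7), ([346, 260], 0.67)]
sill [([345, 230], 0.61)]
hood [([347, 194], 0.68)]
flap_plate [([344, 204], 0.95)]
push_bar [([316, 245], 0.93)]
tin [([294, 287], 0.95), ([395, 258], 0.81)]
tomato_tin [([454, 241], 0.89)]
spice_jar [([482, 266], 0.93)]
mug [([227, 210], 0.9)]
{'clock': 1.1, 'q': array([-1.42620668e+00,  3.26203008e-01, -1.92600885e-01,  1.05199308e+00,
       -1.94373816e-05,  1.43664014e+00]), 'joint_velocities': array([ 0.00065426, -0.00062313,  0.00022033,  0.000683  ,  0.00127535,
       -0.00089994]), 'tau': array([ 2.44692992e-04, -4.43342507e+01,  2.62758243e+01,  1.22417936e-03,
        2.72214004e-05, -4.93209484e-06]), 'position': array([ 0.15136367, -0.52878081,  0.23127886]), 'eef_rot': array([ 2.50849757e+00, -1.89128538e+00, -2.21980477e-05]), 'contact_force': array([-0.22918228,  0.27774325, -0.41999815]), 'wrist_torque': array([ 0.00322884,  0.0250273 , -0.04811024]), 'finger_gap': 0.9993796338088201}
```

View pics/scene0.png

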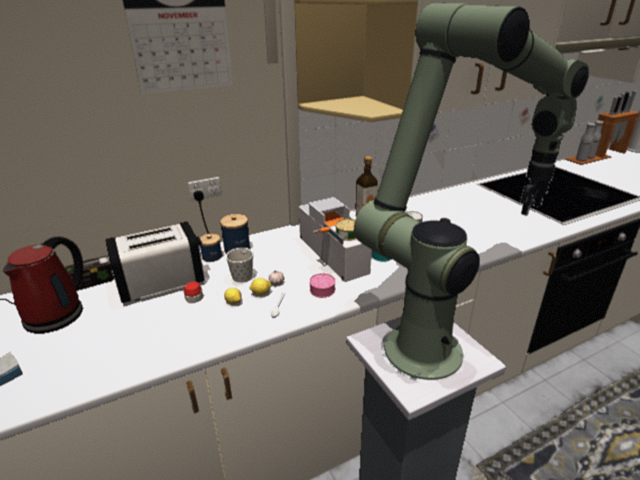

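View pics/top0.png

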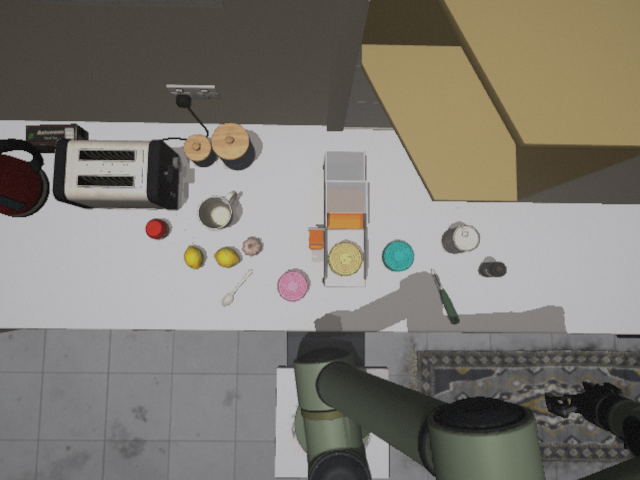

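Run:
```python
import cv2
a=cv2.imread('pics/top0.png')[140:300,270:430]
cv2.imwrite('pics/crop0.png',cv2.resize(a,(600,600),interpolation=cv2.INTER_CUBIC)[:, :])
a=cv2.imread('pics/scene0.png')[190:300,280:400]
cv2.imwrite('pics/crop1.png',cv2.resize(a,(654,600),interpolation=cv2.INTER_CUBIC))
```

```text
(no output)
```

View pics/crop0.png

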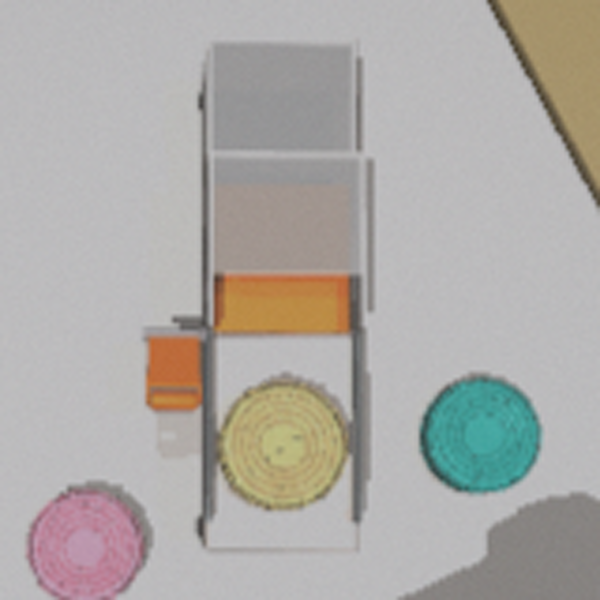

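View pics/crop1.png

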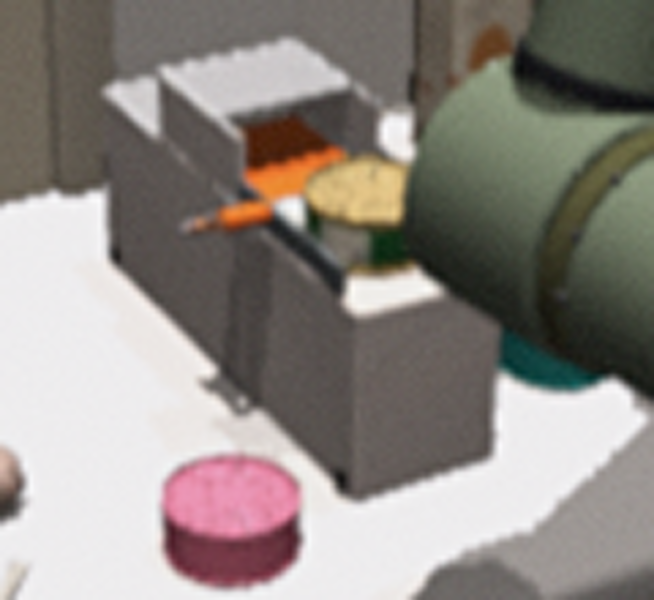

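```bash
cat > h.py <<'E'
import numpy as np
def ray(f,u,v):
    T=np.array(f["cam_to_world"]); d=T[:3,:3]@np.array([(u-f["cx"])/f["fx"],(v-f["cy"])/f["fy"],1]); return T[:3,3],d
def at(f,u,v,z):
    o,d=ray(f,u,v); return o+d*(z-o[2])/d[2]
def proj(f,p):
    T=np.array(f["cam_to_world"]); c=T[:3,:3].T@(np.array(p)-T[:3,3]); return f["cx"]+f["fx"]*c[0]/c[2], f["cy"]+f["fy"]*c[1]/c[2]
E
python3 - <<'E'
from cell import *
from h import *
import cv2
f=grab_frame("top")
P=lambda u,v:(270+(u+.5)/3.75-.5,140+(v+.5)/3.75-.5)
for n,u,v,z in [("frontL",208,549,.14),("frontR",358,549,.14),("sillL",216,333,.14),("sillR",352,333,.14),("hoodFL",212,273,.192),("hoodFR",360,273,.192),("hoodBL",208,154,.192),("hoodBR",362,154,.192),("tin",284,443,.18),("tinL",217,443,.18),("tinR",349,443,.18),("farL",212,44,.14),("farR",356,44,.14)]:
    print(n,at(f,*P(u,v),z).round(4))
for n,z in [("tin",.14),("push_bar",.1635),("sill",.14),("flap_plate",.14),("recycling_box",0)]:
    spot=tip_of("top",n)
    for d in spot[:2]: print(n,round(d["score"],2),at(f,*d["centre"],z).round(4))
s=silhouettes("top","tin")
for d in s[:3]:
    ys,xs=np.where(d["mask"]); print("tinmask",d["centre"],round(d["score"],2),at(f,(xs.min()+xs.max())/2,(ys.min()+ys.max())/2,.18),xs.min(),xs.max(),ys.min(),ys.max())
s=silhouettes("top","push_bar")
for d in s[:2]:
    ys,xs=np.where(d["mask"]); print("bar",d["centre"],round(d["score"],2),xs.min(),xs.max(),ys.min(),ys.max())
g=grab_frame("scene")
# box corners ledge in scene crop: (345,318) front-left top ; front-right (500,325)
S=lambda u,v:(280+(u+.5)/5.4545-.5,190+(v+.5)/5.4545-.5)
for u,v,z in [(350,318,.14),(350,497,0.),(490,457,0.),(500,325,.14),(112,262,0)]: print("sc",u,v,at(g,*S(u,v),z).round(4))
print(get_state()["clock"])
E
```

```text
frontL [0.3832 0.0284 0.14  ]
frontR [ 0.3842 -0.0747  0.14  ]
sillL [0.5322 0.0242 0.14  ]
sillR [ 0.5333 -0.0704  0.14  ]
hoodFL [0.567  0.0286 0.192 ]
hoodFR [ 0.5682 -0.07    0.192 ]
hoodBL [0.6473 0.032  0.192 ]
hoodBR [ 0.6487 -0.0713  0.192 ]
tin [ 0.4549 -0.0207  0.18  ]
tinL [0.4545 0.024  0.18  ]
tinR [ 0.4554 -0.0641  0.18  ]
farL [0.7371 0.0288 0.14  ]
farR [ 0.7386 -0.0729  0.14  ]
tin 0.88 [ 0.4674 -0.1602  0.14  ]
tin 0.75 [ 0.4558 -0.0163  0.14  ]
push_bar 0.6 [0.4827 0.0629 0.1635]
push_bar 0.54 [0.3812 0.2422 0.1635]
flap_plate 0.93 [ 0.5992 -0.021   0.14  ]
flap_plate 0.41 [ 0.6217 -0.0251  0.14  ]
recycling_box 0.78 [ 0.5296 -0.0205  0.    ]
recycling_box 0.72 [ 0.4597 -0.0224  0.    ]
tinmask [342.7, 258.3] 0.84 [ 0.45432356 -0.01853969  0.18      ] 327 362 241 275
tinmask [291.4, 284.2] 0.6 [0.38483821 0.10899197 0.18      ] 279 307 272 299
tinmask [397.4, 256.8] 0.56 [ 0.46195993 -0.15145455  0.18      ] 382 413 241 270
bar [333.9, 225.9] 0.86 309 363 213 248
sc 350 318 [0.3792 0.0341 0.14  ]
sc 350 497 [0.3907 0.0244 0.    ]
sc 490 457 [ 0.387  -0.0778  0.    ]
sc 500 325 [ 0.3304 -0.0403  0.14  ]
sc 112 262 [0.7333 0.029  0.    ]
1.55
```

```bash
cat >> h.py <<'E'
from scipy.spatial.transform import Rotation as Rn
SX,SY=0.5325,-0.022; ZT=0.139; L=0.0995
def pose(bx,by,th,sgn,z=ZT):
    """left finger centre at box (bx,by) [m], yaw th deg (left leads), -> TCP pos, rotvec"""
    t=np.radians(th); u=np.array([np.sin(t),np.cos(t),0])
    p=np.array([SX+bx,SY+by,z])-u*L/2
    x=sgn*u; zt=np.array([0,0,-1.]); y=np.cross(zt,x)
    return p,Rn.from_matrix(np.c_[x,y,zt]).as_rotvec()
E
python3 - <<'E'
from cell import *
from h import *
for sgn in (1,-1):
    for a in [(-.093,.076,60,.35-.0),(-.093,.076,60,ZT),(-.015,.076,60,ZT),(-.015,.076,30,ZT),(-.015,.076,0,ZT),(-.015,.076,-15,ZT),(-.1,.076,-15,ZT)]:
        p,r=pose(a[0],a[1],a[2],sgn,a[3]); q=ik(p,r); print(sgn,a,p.round(3),None if q is None else np.round(q,2))
print(get_state()["clock"])
E
```

```text
1 (-0.093, 0.076, 60, 0.35) [0.396 0.029 0.35 ] [-0.11 -0.02 -0.31  1.29 -0.    0.93]
1 (-0.093, 0.076, 60, 0.139) [0.396 0.029 0.139] [-0.11  0.14 -0.7   0.73 -0.    0.93]
1 (-0.015, 0.076, 60, 0.139) [0.474 0.029 0.139] [-0.09  0.28 -0.52  0.77 -0.    0.95]
1 (-0.015, 0.076, 30, 0.139) [0.493 0.011 0.139] [-0.13  0.31 -0.48  0.79  0.    0.4 ]
1 (-0.015, 0.076, 0, 0.139) [0.518 0.004 0.139] [-0.13  0.35 -0.41  0.81  0.   -0.13]
1 (-0.015, 0.076, -15, 0.139) [0.53  0.006 0.139] [-0.13  0.37 -0.38  0.82  0.   -0.39]
1 (-0.1, 0.076, -15, 0.139) [0.445 0.006 0.139] [-0.15  0.23 -0.59  0.75  0.   -0.41]
-1 (-0.093, 0.076, 60, 0.35) [0.396 0.029 0.35 ] [-0.11 -0.02 -0.31  1.29 -0.   -2.21]
-1 (-0.093, 0.076, 60, 0.139) [0.396 0.029 0.139] [-0.11  0.14 -0.7   0.73 -0.   -2.21]
-1 (-0.015, 0.076, 60, 0.139) [0.474 0.029 0.139] [-0.09  0.28 -0.52  0.77 -0.   -2.19]
-1 (-0.015, 0.076, 30, 0.139) [0.493 0.011 0.139] [-0.13  0.31 -0.48  0.79  0.   -2.75]
-1 (-0.015, 0.076, 0, 0.139) [0.518 0.004 0.139] [-0.13  0.35 -0.41  0.81  0.    3.01]
-1 (-0.015, 0.076, -15, 0.139) [0.53  0.006 0.139] [-0.13  0.37 -0.38  0.82  0.    2.75]
-1 (-0.1, 0.076, -15, 0.139) [0.445 0.006 0.139] [-0.15  0.23 -0.59  0.75  0.    2.73]
1.55
```

Could be taken for the tin: the gold-lidded tin on the ledge at top (346,258), the pink look-alike (292,285) and the turquoise look-alike (398,256). The close crops show that the one standing between the fences is green with a gold lid, so I choose that one. The orange push bar is at top (316,245). I'll go above it, descend and look.

Run:
```python
from cell import *
from h import *
import cv2
p,r=pose(-.093,.076,60,1,.33); movep(p,r)
p,r=pose(-.093,.076,60,1); move_l(p,velocity=.15)
s=get_state(); print(s["clock"],s["position"],s["contact_force"],s["finger_gap"])
for c in ["scene","top"]:
    f=grab_frame(c); im=f["img"][:,:,::-1]
    a=im[190:310,270:400] if c=="scene" else im[160:320,260:420]
    cv2.imwrite(f"pics/{c}1.png",cv2.resize(a,None,fx=3.7,fy=3.7,interpolation=cv2.INTER_CUBIC))
```

```text
5.1833 [0.39696629 0.02903379 0.13955174] [ 0.55286806 -0.16560725  0.89771645] 0.9995063600030832
```

View pics/scene1.png

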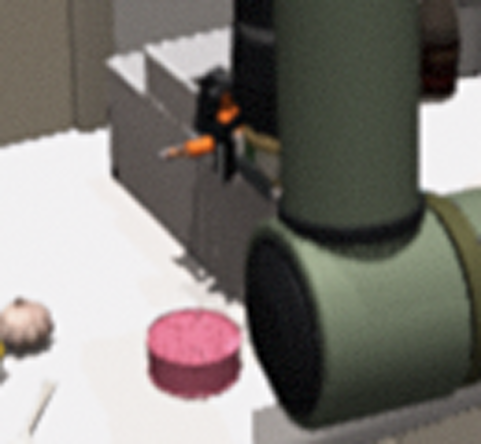

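View pics/top1.png

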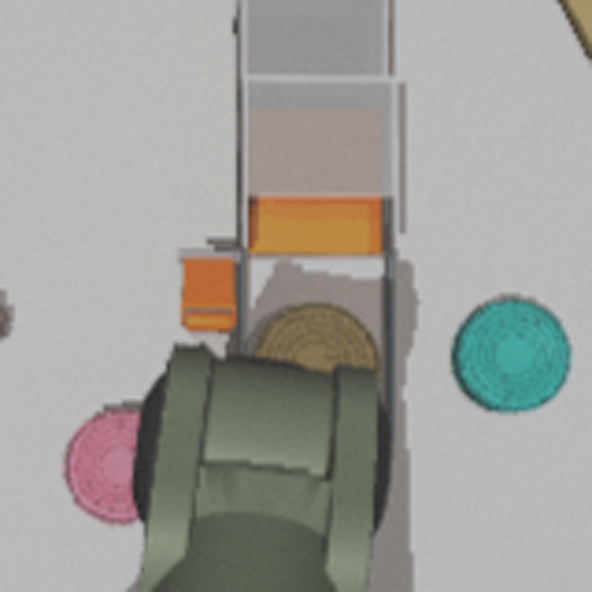

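The left finger stands just before the bar, at scene crop (225,160), and the tin is untouched. Now I push the bar, first until contact.

Run:
```python
from cell import *
from h import *
import cv2
p,r=pose(-.04,.076,60,1)
hit=move_l(p,velocity=.04,until_force=3.0)
s=get_state(); print(hit,s["clock"],s["position"],s["contact_force"])
f=grab_frame("scene"); im=f["img"][:,:,::-1]
cv2.imwrite("pics/scene2.png",cv2.resize(im[190:310,270:400],None,fx=3.7,fy=3.7,interpolation=cv2.INTER_CUBIC))
f=grab_frame("top"); im=f["img"][:,:,::-1]
cv2.imwrite("pics/top2.png",cv2.resize(im[160:320,260:420],None,fx=3.7,fy=3.7,interpolation=cv2.INTER_CUBIC))
```

```text
True 6.0833 [0.42488394 0.02917575 0.13821466] [-2.23298941 -0.41450017  0.51246472]
```

View pics/scene2.png

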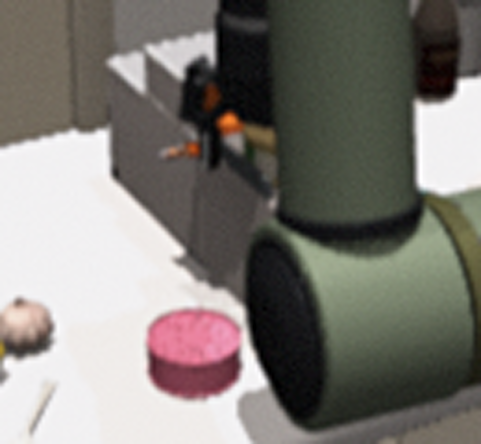

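View pics/top2.png

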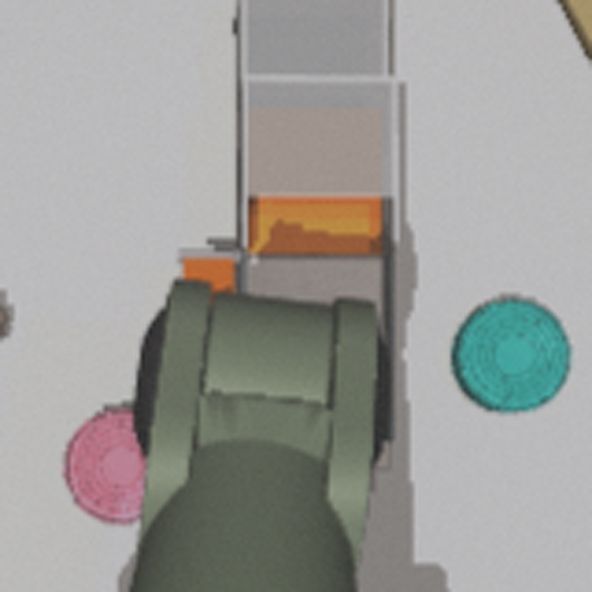

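Contact is at the bar: force −2.2 N along x, TCP x 0.425, matching the geometry. Now I swing the flap open.

Run:
```python
from cell import *
from h import *
import cv2
for bx in (-.045,-.025,-.012):
    p,r=pose(bx,.076,60,1)
    hit=move_l(p,velocity=.05,until_force=25)
    s=get_state(); print(hit,round(s["clock"],2),p.round(4),s["position"].round(4),s["contact_force"].round(2),s["wrist_torque"].round(2))
f=grab_frame("scene"); im=f["img"][:,:,::-1]
cv2.imwrite("pics/scene3.png",cv2.resize(im[190:310,270:400],None,fx=3.7,fy=3.7,interpolation=cv2.INTER_CUBIC))
f=grab_frame("top"); im=f["img"][:,:,::-1]
cv2.imwrite("pics/top3.png",cv2.resize(im[160:320,260:420],None,fx=3.7,fy=3.7,interpolation=cv2.INTER_CUBIC))
```

```text
False 6.72 [0.4444 0.0291 0.139 ] [0.443  0.0293 0.1385] [-5.5  -1.04  0.04] [-0.01  0.81  0.11]
False 7.28 [0.4644 0.0291 0.139 ] [0.4655 0.0295 0.1407] [-7.4   0.72 13.6 ] [0.45 0.46 0.22]
False 7.68 [0.4774 0.0291 0.139 ] [0.4792 0.0296 0.1409] [-5.1   0.86 12.76] [0.41 0.24 0.2 ]
```

View pics/scene3.png

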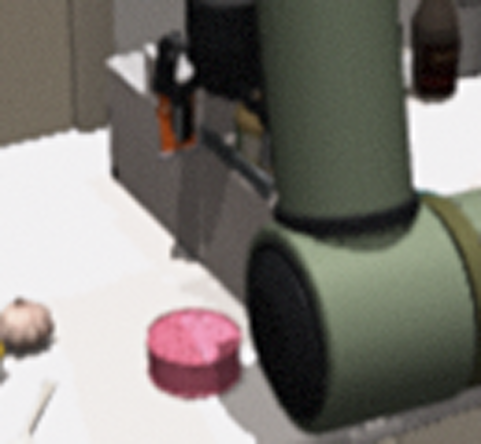

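View pics/top3.png

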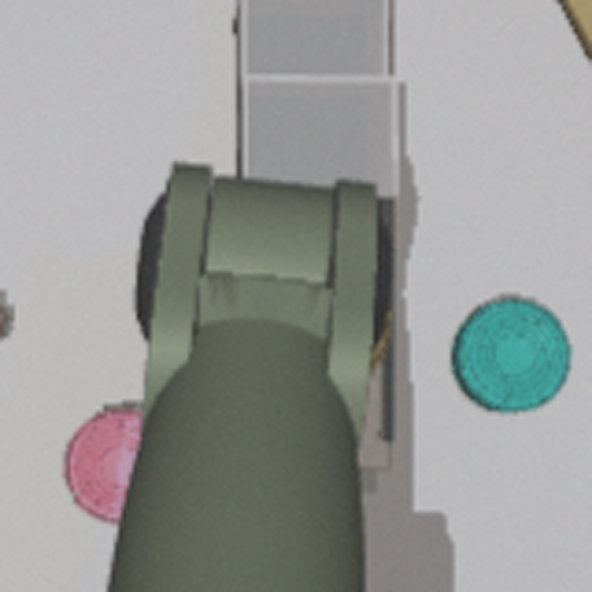

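The flap is open: the region under the hood is now grey at crop (315,130), with no orange, and the bar is upright at scene crop (178,125). The tin is still on the ledge, its gold rim showing at top crop (380,350). There is a 13 N upward force, so the bar is rubbing under something on the finger. I'll raise the tool a little.

Run:
```python
from cell import *
from h import *
import cv2
for bx,z in ((-.012,.142),(-.012,.145),(-.012,.148)):
    p,r=pose(bx,.076,60,1,z)
    hit=move_l(p,velocity=.03,until_force=25)
    s=get_state(); print(hit,round(s["clock"],2),p.round(4),s["position"].round(4),s["contact_force"].round(2),s["wrist_torque"].round(2))
    if abs(s["contact_force"][2])<4: break
f=grab_frame("scene"); im=f["img"][:,:,::-1]
cv2.imwrite("pics/scene4.png",cv2.resize(im[180:260,270:370],None,fx=6,fy=6,interpolation=cv2.INTER_CUBIC))
```

```text
False 8.03 [0.4774 0.0291 0.142 ] [0.477  0.0295 0.1427] [-5.88  1.03  4.98] [0.23 0.71 0.19]
False 8.28 [0.4774 0.0291 0.145 ] [0.4757 0.0295 0.1447] [-6.03  0.83  1.02] [0.1  1.06 0.19]
```

View pics/scene4.png

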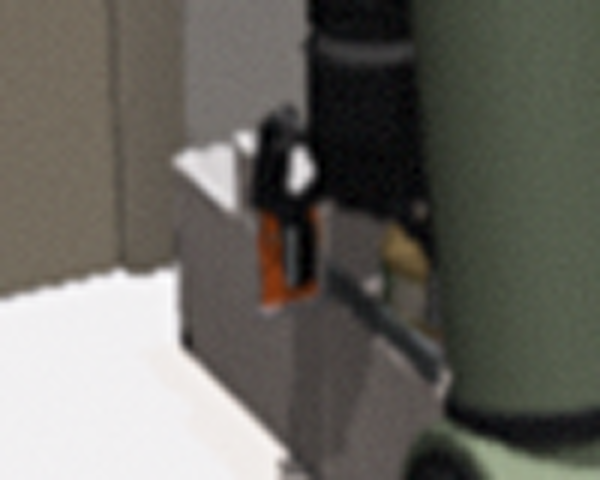

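The bar is held at about 1.1 rad with the vertical force down to 1 N, and the tin shows at crop (405,260), standing on the ledge. Now I pivot about the left finger so the right finger pushes the tin.

Run:
```python
from cell import *
from h import *
import cv2
for th in (50,40,30,20,10,0):
    bx=-.012+.002*(60-th)/60
    p,r=pose(bx,.076,th,1,.145)
    hit=move_l(p,velocity=.03,rot=r,until_force=20)
    s=get_state(); print(th,hit,round(s["clock"],2),(s["position"]-p).round(4),s["contact_force"].round(2),s["wrist_torque"].round(2))
    if hit: break
f=grab_frame("scene"); im=f["img"][:,:,::-1]
cv2.imwrite("pics/scene5.png",cv2.resize(im[180:260,270:370],None,fx=6,fy=6,interpolation=cv2.INTER_CUBIC))
f=grab_frame("top"); im=f["img"][:,:,::-1]
cv2.imwrite("pics/top5.png",cv2.resize(im[130:290,260:420],None,fx=3.7,fy=3.7,interpolation=cv2.INTER_CUBIC))
```

```text
50 False 8.78 [-0.0018 -0.0006 -0.0005] [-6.88 -1.58  1.5 ] [-0.4   1.11 -0.03]
40 False 9.22 [-0.0018 -0.0009 -0.0005] [-5.94 -2.3   0.36] [-0.6   1.13  0.13]
30 False 9.68 [-0.0017 -0.0012 -0.0005] [-6.21 -4.49  0.64] [-0.71  1.08  0.12]
20 False 10.12 [-0.0017 -0.0005 -0.0005] [-6.82 -2.41 -0.52] [-0.37  1.12  0.23]
10 False 10.57 [-0.0017 -0.0015 -0.0005] [-6.2  -4.2   0.05] [-0.84  1.17  0.2 ]
0 False 11.03 [-0.0018 -0.0015 -0.0005] [-6.91 -5.32  0.2 ] [-0.86  1.15  0.2 ]
```

View pics/scene5.png

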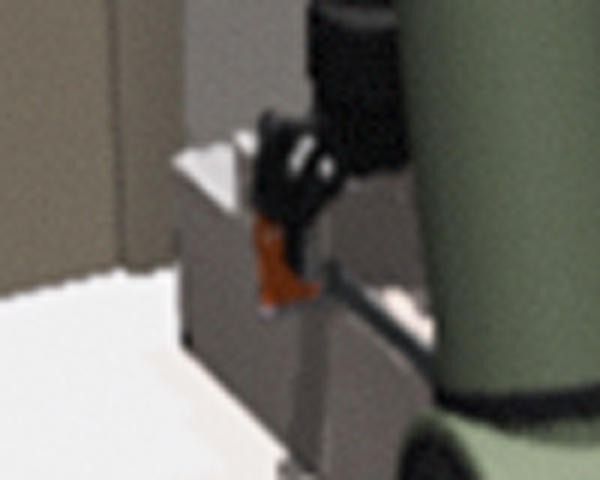

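View pics/top5.png

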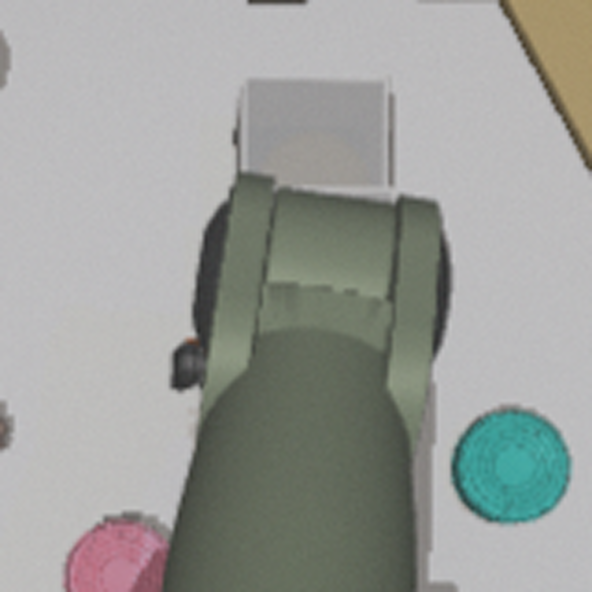

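Past the sill: the ledge is empty at scene crop (400,300), and a gold disc shows through the clear roof at top crop (315,150). I'll push a bit further to make sure the tin is clear, then look.

Run:
```python
from cell import *
from h import *
import cv2
for th in (-6,-12):
    p,r=pose(-.010,.076,th,1,.145)
    hit=move_l(p,velocity=.03,rot=r,until_force=15)
    s=get_state(); print(th,hit,round(s["clock"],2),(s["position"]-p).round(4),s["contact_force"].round(2),s["wrist_torque"].round(2))
    if hit: break
sleep(.6)
f=grab_frame("top"); im=f["img"][:,:,::-1]
cv2.imwrite("pics/top6.png",cv2.resize(im[130:240,280:400],None,fx=5,fy=5,interpolation=cv2.INTER_CUBIC))
for d in silhouettes("top","tin")[:4]:
    ys,xs=np.where(d["mask"]); print("tinmask",d["centre"],round(d["score"],2),xs.min(),xs.max(),ys.min(),ys.max())
f=grab_frame("scene"); im=f["img"][:,:,::-1]
cv2.imwrite("pics/scene6.png",cv2.resize(im[180:260,270:370],None,fx=6,fy=6,interpolation=cv2.INTER_CUBIC))
```

```text
-6 False 11.45 [-0.0018 -0.0013 -0.0005] [-7.24 -4.78  0.45] [-0.77  1.21  0.3 ]
-12 False 11.78 [-0.0018 -0.0013 -0.0006] [-6.87 -4.97  0.25] [-0.79  1.19  0.26]
tinmask [400.6, 256.9] 0.97 382 414 241 270
tinmask [289.8, 285.1] 0.78 279 303 270 300
```

View pics/top6.png

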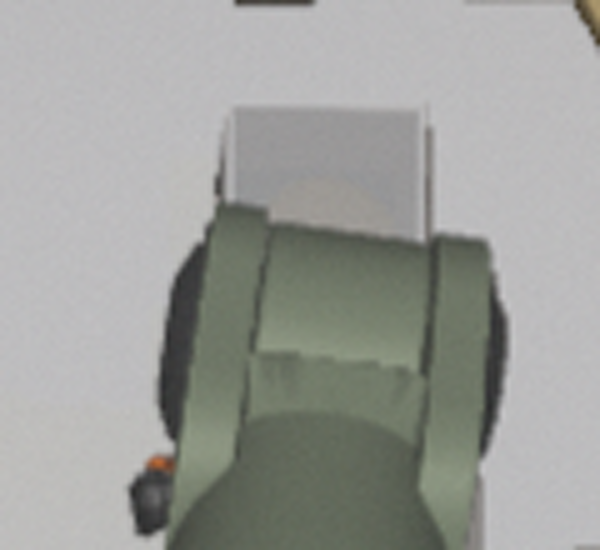

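View pics/scene6.png

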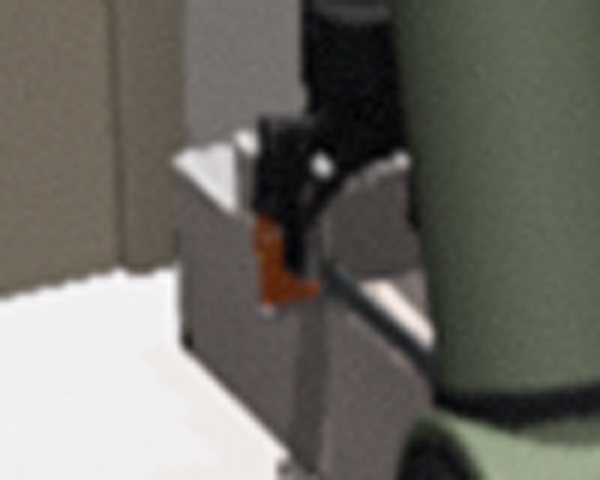

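A pale gold disc rests unmoved in the bin at top crop (330,195) through the wall and roof. The ledge is empty, and the networks see only the two look-alikes. Next I ease the bar back.

Run:
```python
from cell import *
from h import *
import cv2
p,r=pose(-.105,.076,-12,1,.145)
move_l(p,velocity=.06); s=get_state(); print(round(s["clock"],2),s["position"],s["contact_force"].round(2))
move_l([p[0],p[1],.30],velocity=.2)
movep([.30,-.25,.33],r)
sleep(.3)
f=grab_frame("top"); im=f["img"][:,:,::-1]; cv2.imwrite("pics/top7f.png",im)
cv2.imwrite("pics/top7.png",cv2.resize(im[140:300,270:430],(600,600),interpolation=cv2.INTER_CUBIC))
f=grab_frame("scene"); im=f["img"][:,:,::-1]
cv2.imwrite("pics/scene7.png",cv2.resize(im[180:300,270:400],None,fx=5,fy=5,interpolation=cv2.INTER_CUBIC))
print(get_state()["clock"])
```

```text
14.26 [0.43818663 0.00529038 0.14500884] [-0.06 -0.24  0.7 ]
16.7083
```

View pics/top7.png

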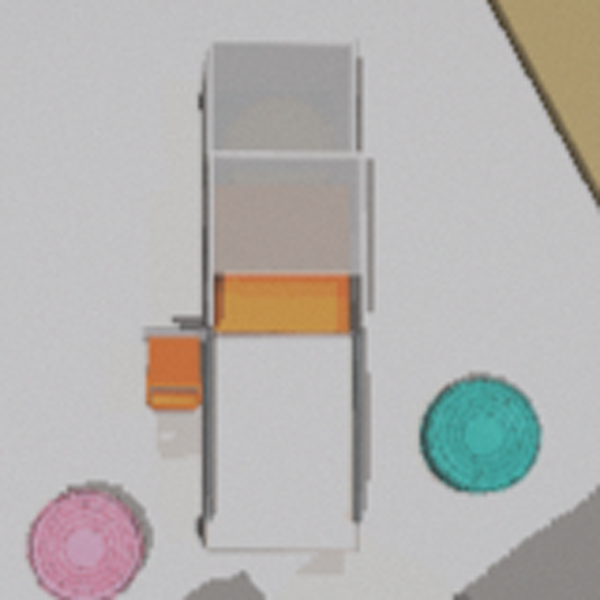

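View pics/scene7.png

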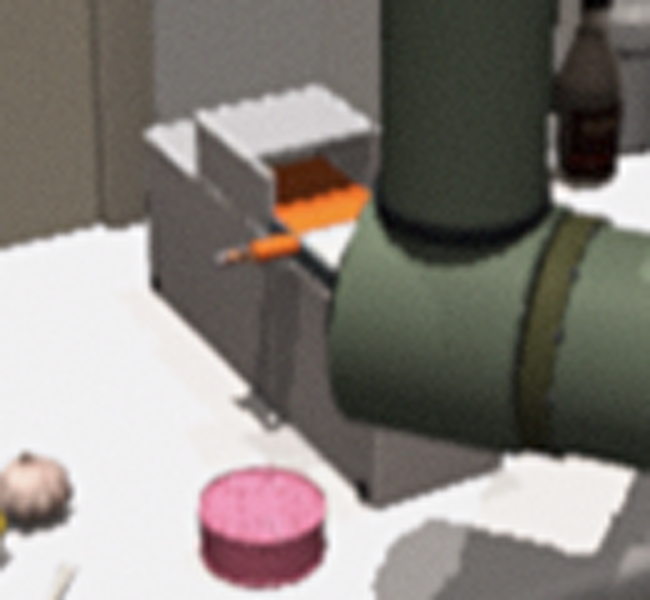

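View pics/top7f.png

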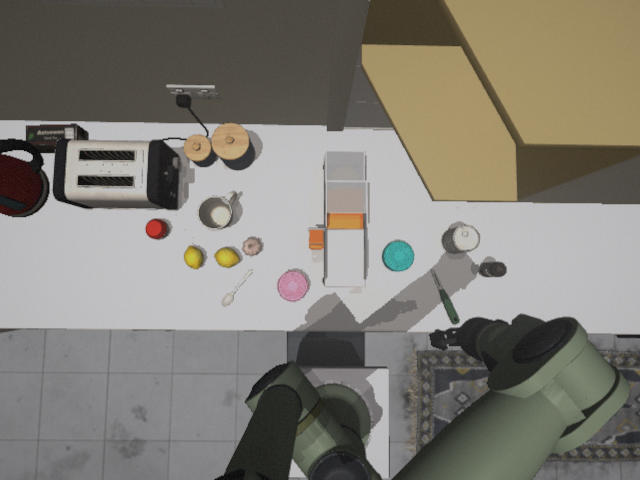

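The flap is shut: the orange plate at crop (282,303) and bar at (175,372) are exactly where they were at the start. The tin's disc lies in the bin at (280,125), and everything else is in its original place. Handing in.

Run:
```python
from cell import *
s=get_state(); print(s["clock"],s["contact_force"].round(2))
sign_off()
```

```text
16.7083 [-0.37  0.02 -0.16]
the job is handed in; nothing more can be done
```

The tin is in the recycling box and the flap has swung shut behind it. I handed the job in at 16.7 s of the 35 s allowed.

- **How it went:** With the gripper turned 60°, the left finger pushed the bar until the flap stood at about 1.1 rad (worked out from how far the finger moved), with the tin still on the ledge. I then turned the gripper about that finger, and the right finger pushed the tin over the sill into the bin. After that I eased the bar back and moved the arm clear.
- **Tin and flap:** In the last pictures the ledge is empty, and the tin's disc shows faintly through the frosted lid at the far end of the bin. The flap and bar look the same as in the first picture.
- **Everything else:** The pink and turquoise look-alikes and the other things on the worktop appear unmoved, judged by eye. The robot touches nothing, with a contact force of about 0.4 N.
- **What was off:** While the bar was being pushed it rubbed under the finger and gave about 13 N upward. Raising the tool 6 mm brought that down to 1 N. While the gripper turned there was also up to about 5 N sideways, most likely friction on the bar. The networks no longer detect the tin in the bin, so I know it is there only from looking at the pictures.

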